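# Return a glaze test tile to its packed rack and lay the retaining bar

### The job

Get the rack of glaze test tiles ready to be carried: push the tiles in the row apart to make room, and put the blue tile back into the row, standing properly on the rack's floor directly to the right of the brown tile (as you face the glazed fronts). Then lay the dark wooden retaining bar across the rack, grip tab up, seated fully down in the slots of both end cheeks with both ends sticking out, and leave all five tiles standing in the row. Don't disturb the crock of brushes, the cup or the glaze jar.

Things in the scene. Friction and masses are not known exactly. Their poses are not given: they have to be found in the camera images.
- rack: Wooden rack for test tiles, fixed on the table: floor board, low back strip, two end cheeks; 80 mm deep, 228 long, 85 high; leans back 25 degrees. Origin on the table under its middle; x from its open front to its back (level), y along the row, z up. Whoever faces the open front (where the glazed fronts look) has -y at the right hand.
- row_middle (a point): Middle of the rack's floor, 40 mm above the table; axes lean 25 degrees with the rack: x front to back along the floor, y along the row, z square to the floor. Floor z = 0, 204 mm between the cheeks (five tiles + 14 mm). A seated tile has its underside at z = 0, these same axes and its plate's middle at x = 11 mm. The back strip starts at x = 15.6 mm and is 17 mm high; tiles may rest leaning on it.
- slot_left (a point): Middle of the bottom of the bar slot in the +y end cheek (12 mm thick board, top at z = 34 mm above the rack's floor). In row_middle's axes it is at x = -11, y = 108, z = 11 mm, with the same axes. The slot is open at the top, 21 mm wide in x, 23 mm deep, flared in its top 9 mm, and runs through the cheek along y.
- slot_right (a point): The same in the -y end cheek, at y = -108 mm. The seated bar bridges both slots: its underside on both slot bottoms, tab up along the lean, in front of the plates (9 mm clear) and 3 mm above the tiles' feet.
- bar_grip (a point): Dark wooden retaining bar, 274 mm long (y), 18 wide (x), 16 high (z), with an upright grip tab in the middle of its top: 24 mm along y, 12 along x, its top 51 mm above the bar's underside; 50 to 100 g. Point: in the tab, 34 mm above the underside. Lies on the table, tab up; both ends alike.
- tile_brown_mid (a point): Brown glaze test tile, an L of clay, 35 g: upright plate 8 mm thick, 38 wide (y), 50 high; foot 8 mm high, reaching 22 mm forward (-x) from the plate's glazed front. Point: middle of the plate, half-way up, 25 mm above the underside. Axes: x glazed front to back, z up the plate. At first in the rack, in any of the row's four places.
- tile_green_a_mid (a point): Green glaze test tile, an L of clay, 35 g: upright plate 8 mm thick, 38 wide (y), 56 high; foot 8 mm high, reaching 22 mm forward (-x) from the plate's glazed front. Point: middle of the plate, half-way up, 28 mm above the underside. Axes: x glazed front to back, z up the plate. At first in the rack, in any of the row's four places.
- tile_green_b_mid (a point): Green glaze test tile, an L of clay, 35 g: upright plate 8 mm thick, 38 wide (y), 56 high; foot 8 mm high, reaching 22 mm forward (-x) from the plate's glazed front. Point: middle of the plate, half-way up, 28 mm above the underside. Axes: x glazed front to back, z up the plate. At first in the rack, in any of the row's four places.
- tile_green_c_mid (a point): Green glaze test tile, an L of clay, 35 g: upright plate 8 mm thick, 38 wide (y), 56 high; foot 8 mm high, reaching 22 mm forward (-x) from the plate's glazed front. Point: middle of the plate, half-way up, 28 mm above the underside. Axes: x glazed front to back, z up the plate. At first in the rack, in any of the row's four places.
- tile_blue_mid (a point): Blue glaze test tile, an L of clay, 35 g: upright plate 8 mm thick, 38 wide (y), 58 high; foot 8 mm high, reaching 22 mm forward (-x) from the plate's glazed front. Point: middle of the plate, half-way up, 29 mm above the underside. Axes: x glazed front to back, z up the plate. Stands upright alone on the table at the start; its place is in the rack.
- crock: grey-white crock of brushes, 70 mm across, 93 mm high, brushes to 227 mm; a bystander. Origin under its middle.
- cup: unglazed cup, 65 mm across, 67 mm high; a bystander. Origin under its middle.
- jar: glaze jar with a red lid, 62 mm across, 82 mm high; a bystander. Origin under its middle.
Mind the look-alikes: they are no part of the job. What is shaped like the part that bears tile_blue_mid but orange is not meant. Leave any turquoise look-alike of the part that bears tile_green_c_mid alone.

How it is judged:
By the outcome, as a careful person would: the job done as asked, in the order asked, and still so for the second after the job is handed in, with the robot touching nothing.
It also fails if it takes over 64 s, if anything falls off the work surface, if the arm or the gripper's body presses on something with over 40 N, if the wrist force passes 120 N, or if a joint passes its speed limit or range.

### The arm

A 6-joint arm with a two-finger parallel gripper is mounted at the origin on a cart in front of the work surface, level with it; the furniture and walls round the work are solid. World frame = base frame: x ahead of the robot, y to its left, z up, the work surface at z = 0. Lengths are in m, angles in rad, forces in N, time in s.
With the tool pointing down it reaches from about 0.3 to 0.875 m from the base axis. Payload 6.4 kg.
Tool frame: the origin (TCP) lies midway between the tips of the shut fingers; the grasp point (between the pads) lies 19 mm behind it (grasp_offset is the distance from the TCP to the grasp point, in m); z points along the fingers, y is the line along which they close (so a half turn about z gives the same grasp; the last joint's range is limited). The gripper opens to 85 mm and grips with 20 to 120 N. Pads are 22 mm wide; open, the fingers measure 114 mm over their backs; the gripper's body (76 mm by 85 mm) begins 54 mm behind the grasp point. The pads swing forward as they close: fully open they stand 13 mm farther back than shut.
Start: joints at [-1.442, 0.181, 1.607, -0, 1.354, -0.206], TCP at [0.189, -0.543, 0.231] pointing down, gripper open.
Joint ranges: [-2.99, 2.99], [-0.89, 2.07], [0.3, 2.58], [-1.14, 4.28], [0, 2.63], [-3.12, 3.12]. Speed limits (rad/s): [2.57, 2.57, 3.01, 3.14, 3.14, 3.14].

### API

Orientations are given as a unit quaternion [w, x, y, z].
In Python, from bench import * gives the robot as it stands. The module is installed in compiled form; this text tells all that it offers.
- The arm moves only by the tool servo_tool, never from a script. Its argument "commands" is text: rows parted by semicolons, each of 7 numbers parted by spaces: the turn, a rotation vector about the tool's x, y, z in rad, then the shift along the tool's x, y, z in mm, then the opening, from 0 (shut) to 1 (fully open). In form: wx wy wz dx dy dz claw; .... A call has 1 to 5 rows; each row shifts and turns the commanded pose from where the row before left it, along the tool's axes as they then stand; what a row does not reach is not made up. A row lasts 1/8 s, in which the tool goes at most 62.5 mm and 10.7 degrees, less where a joint would pass 70% of its speed; a pose out of reach is approached as far as the arm can. A call with a gripper value outside its range is refused whole. The fingers move at their own pace and stop on an object; the grip force is fixed at half the most. Time passes only in rows, so rows that do not move let the fingers close. It gives the time, the measured TCP pose, the force, the opening and the grip force at its end, in the units of the state.
- get_obs(): the state, without advancing time (a new reading comes with each control period).
- camera(name): name is "scene" or "top" or "wrist"; returns the picture (420x560x3 uint8, blue, green, red); there is no depth.
- calibration(name): a dict with "fx", "fy", "cx", "cy" (pixels), "R" (3x3) and "t" (3): a world point X has camera coordinates R X + t. Camera axes: x right, y down, z forward; pixel columns grow to the right and rows downward; lengths in m; the calibration is good to about 2 mm. The wrist camera is an equidistant fisheye: a pixel r from the principal point sees the ray r / f radians off the axis. A picture is of the moment at which its call begins: read the wrist's pose just before it. calibration takes no time and is no camera call; for the wrist camera it gives the pose at the moment of the call.
- hand_in(): hands the job in; it is judged then, once.
The state is a dict: "time_s": time; "q": joint angles; "dq": joint speeds; "joint_efforts": joint torques, N m; "eef_pos": TCP position; "eef_rot": TCP orientation; "wrist_force": force on the tool from outside, world axes, zero at the start; "torque": the same for the moment, N m; "opening": opening from 0.0 (shut) to 1.0 (fully open); "grasp_force": force on a finger pad.
Only numpy, scipy, OpenCV 4.12 (cv2) and the standard library are available. Lean on these libraries where they do the work, as an engineer would, in place of code of your own. Each camera call takes 0.05 s, during which the arm holds its last target. There are 200 camera calls.

## Working session

There is one attempt and no reset: what is moved stays moved. The work goes in short steps, Python scripts to look and compute and a tool call to move; the robot and the scene stay as the last step left them, time stands still between calls to the robot, and variables do not carry over. Pictures are saved under pics/ and viewed, at most 10 in all, crops included, and the job is handed in when it is done.

Besides the shell and the picture viewer there is one more tool, called after ">>>" by a JSON object that holds its "api" and its "payload". servo_tool: Moves the arm, as the interface text tells. Its arguments: {"type":"object","properties":{"commands":{"type":"string"}},"required":["commands"]}

```bash
mkdir -p pics; python3 - <<'E'
from bench import *
import cv2,numpy as np
for n in ["scene","top"]:
    im=camera(n); cv2.imwrite(f"pics/{n}0.png",im)
    c=calibration(n); print(n,{k:np.round(v,4).tolist() for k,v in c.items()})
print(get_obs())
E
```

```text
scene {'fx': 537.2173, 'fy': 537.2173, 'cx': 287.4074, 'cy': 208.1325, 'R': [[0.4719, -0.8815, 0.0176], [-0.4248, -0.2448, -0.8716], [0.7726, 0.4038, -0.4899]], 't': [-0.2775, 0.3066, 1.314]}
top {'fx': 424.2706, 'fy': 424.2706, 'cx': 276.3319, 'cy': 209.8983, 'R': [[-0.0052, -0.9999, 0.0091], [-0.986, 0.0036, -0.1669], [0.1669, -0.0098, -0.9859]], 't': [-0.0102, 0.5763, 1.0464]}
{'time_s': 0.1, 'q': array([-1.44230353e+00,  1.81483832e-01,  1.60788334e+00,  9.73380405e-06,
        1.35380727e+00, -2.06302161e-01]), 'dq': array([ 7.91194851e-04, -8.80593404e-04, -2.29388171e-03, -7.13108441e-05,
        4.41091030e-04, -1.81426124e-03]), 'joint_efforts': array([ 6.48517562e-04, -4.45875764e+01, -3.52237308e+01, -2.47781609e-04,
        4.12494584e-03,  2.28002278e-05]), 'eef_pos': array([ 0.18888547, -0.54257499,  0.23047656]), 'eef_rot': array([-7.90112571e-04,  9.86021596e-01,  1.66615686e-01,  3.55101377e-05]), 'wrist_force': array([ 0.10101184, -0.28674842, -0.05053645]), 'torque': array([ 0.00823198,  0.03110101, -0.07174485]), 'grasp_force': 0.0, 'opening': 0.9995931219269214}
```

View pics/scene0.png

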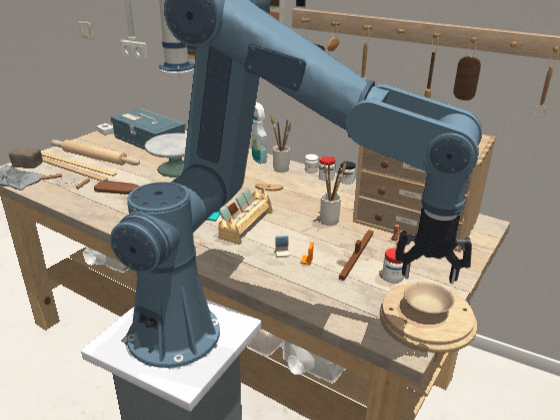

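View pics/top0.png

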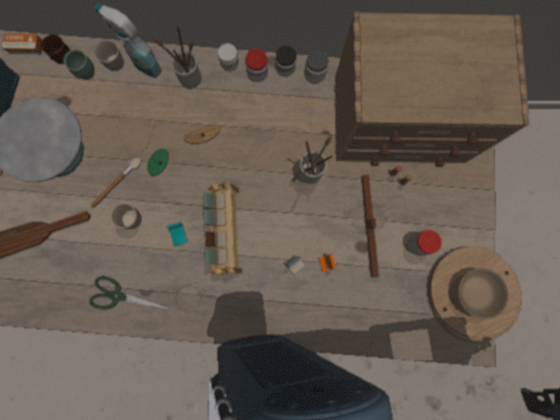

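```bash
python3 - <<'E'
import cv2,numpy as np
a=cv2.imread("pics/top0.png")[160:300,170:350]; b=cv2.imread("pics/scene0.png")[175:285,195:385]
a=cv2.resize(a,(513,399),interpolation=3); a=cv2.convertScaleAbs(a,alpha=1.5)
cv2.imwrite("pics/c1.png",cv2.resize(cv2.imread("pics/top0.png")[165:285,185:345],(800,600),interpolation=2))
cv2.imwrite("pics/c2.png",cv2.resize(b,(800,463),interpolation=2))
E
```

```text
(no output)
```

View pics/c1.png

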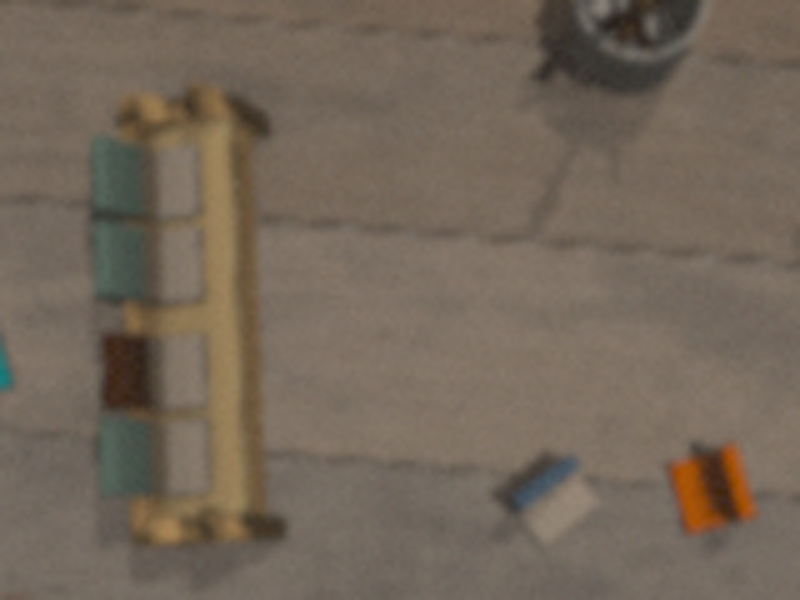

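View pics/c2.png

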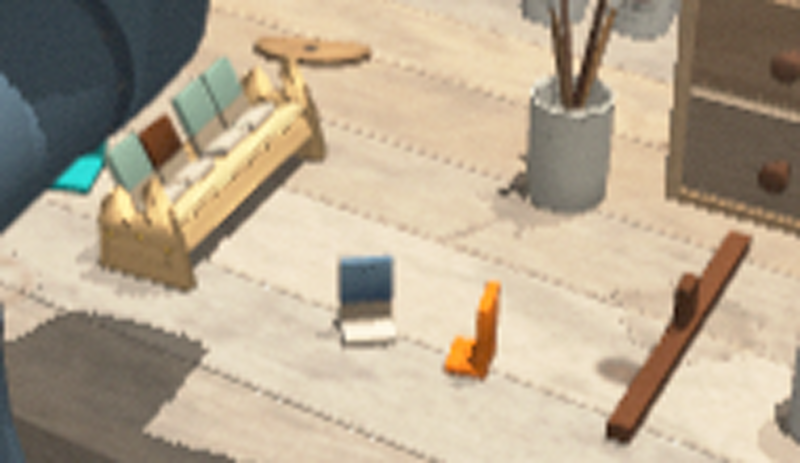

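```bash
cat > h.py <<'E'
from bench import *
import cv2,numpy as np
from scipy.spatial.transform import Rotation as Rn
from scipy.optimize import least_squares
def ray(cal,uv,fish=False):
    x=(uv[0]-cal["cx"])/cal["fx"]; y=(uv[1]-cal["cy"])/cal["fy"]
    if fish:
        r=np.hypot(x,y); s=np.sin(r)/max(r,1e-9); d=np.array([x*s,y*s,np.cos(r)])
    else: d=np.array([x,y,1.])
    R=np.array(cal["R"]); t=np.array(cal["t"]); return -R.T@t, R.T@d
def onz(cal,uv,z,fish=False):
    o,d=ray(cal,uv,fish); return o+d*(z-o[2])/d[2]
def proj(cal,X,fish=False):
    c=np.atleast_2d(X)@np.array(cal["R"]).T+np.array(cal["t"])
    if fish:
        r=np.hypot(c[:,0],c[:,1]); th=np.arctan2(r,c[:,2]); k=(th/np.maximum(r,1e-9))[:,None]; p=c[:,:2]*k
    else: p=c[:,:2]/c[:,2:]
    return p*[cal["fx"],cal["fy"]]+[cal["cx"],cal["cy"]]
def rackR(yaw): # columns: rack axes (leaning) in world; yaw = world angle of rack level x
    return Rn.from_euler('z',yaw).as_matrix()@Rn.from_euler('y',np.radians(25)).as_matrix()
def rel(Rt,p,gp_off=0.019):
    """rotvec in tool axes & shift in current tool axes (mm) to reach target rotation Rt, TCP p"""
    o=get_obs(); q=o["eef_rot"]; R=Rn.from_quat([q[1],q[2],q[3],q[0]])
    return (R.inv()*Rn.from_matrix(Rt)).as_rotvec(), R.inv().apply(np.array(p)-o["eef_pos"])*1000
E
python3 - <<'E'
from h import *
t=calibration("top"); s=calibration("scene")
C1=lambda u,v:(185+u/5,165+v/5)
C2=lambda u,v:(195+u*190/800,175+v*110/463)
P=lambda n,x:print(n,np.round(x,4))
# blue: top-edge
for p in [(510,500),(578,462)]: P("blue top",onz(t,C1(*p),.058))
for p in [(548,543),(597,497)]: P("blue foot",onz(t,C1(*p),.004))
# feet fronts on rack: row frame x=-15,z=8 -> height .04+.0063+.0073
for p in [(203,145),(203,215),(205,300),(208,335),(208,410),(211,495)]: P("feet",onz(t,C1(*p),.0536))
for p in [(92,135),(93,215),(95,222),(98,298),(98,415),(99,495)]: P("green top",onz(t,C1(*p),.04+.056*.906-.015*.4226))
for p in [(104,333),(104,410)]: P("brown top",onz(t,C1(*p),.04+.05*.906-.0063))
for p in [(366,177),(375,275)]: P("bar end",onz(t,p,.016))
P("tab",onz(t,(370,222),.051))
for p in [(614,432),(742,236)]: P("bar end sc",onz(s,C2(*p),.016))
P("tab sc",onz(s,C2(688,278),.051))
for p in [(340,258),(392,256)]: P("blue top sc",onz(s,C2(*p),.058))
for p in [(341,344),(396,341)]: P("blue foot sc",onz(s,C2(*p),.004))
print({k:np.round(v,3).tolist() for k,v in calibration("wrist").items()})
E
```

```text
blue top [ 0.4346 -0.0387  0.058 ]
blue top [ 0.4534 -0.073   0.058 ]
blue foot [ 0.4142 -0.0603  0.004 ]
blue foot [ 0.438  -0.0864  0.004 ]
feet [0.6175 0.118  0.0536]
feet [0.5808 0.1175 0.0536]
feet [0.5368 0.1158 0.0536]
feet [0.5188 0.114  0.0536]
feet [0.4807 0.1135 0.0536]
feet [0.438  0.1114 0.0536]
green top [0.6164 0.1703 0.0844]
green top [0.5756 0.1688 0.0844]
green top [0.5721 0.1677 0.0844]
green top [0.5339 0.1654 0.0844]
green top [0.476  0.1641 0.0844]
green top [0.437  0.1627 0.0844]
brown top [0.5171 0.1629 0.079 ]
brown top [0.4789 0.162  0.079 ]
bar end [ 0.6709 -0.2556  0.016 ]
bar end [ 0.4094 -0.2684  0.016 ]
tab [ 0.5434 -0.2531  0.051 ]
bar end sc [ 0.3908 -0.2742  0.016 ]
bar end sc [ 0.6669 -0.2612  0.016 ]
tab sc [ 0.5391 -0.2648  0.051 ]
blue top sc [ 0.4304 -0.0438  0.058 ]
blue top sc [ 0.451  -0.0745  0.058 ]
blue foot sc [ 0.4061 -0.0587  0.004 ]
blue foot sc [ 0.4287 -0.0908  0.004 ]
{'fx': 325.192, 'fy': 325.192, 'cx': 280.634, 'cy': 205.648, 'R': [[0.33, -0.944, -0.002], [-0.898, -0.314, 0.309], [-0.292, -0.101, -0.951]], 't': [-0.575, -0.04, 0.38]}
```

```bash
cat >> h.py <<'E'
C0=np.array([.5276,.1252,.04]); YAW=np.radians(92.1)
def row2w(p,c=None,yaw=None):
    return (C0 if c is None else c)+rackR(YAW if yaw is None else yaw)@(np.array(p)/1000)
def toolR():
    R=rackR(YAW); return np.column_stack([-R[:,1],-R[:,0],-R[:,2]])
E
python3 - <<'E'
from h import *
p=row2w([0,0,170]); print(p); w,d=rel(toolR(),p); print(np.round(w,3),np.round(d,1))
E
```

```text
[0.52496733 0.19699685 0.19407232]
[-0.435 -0.065  0.293] [ 560.4 -588.    37.5]
```

>>> {"api": "servo_tool", "payload": {"commands": "0 0 0 37 -39 0 1;0 0 0 37 -39 0 1;0 0 0 37 -39 0 1;0 0 0 37 -39 0 1;0 0 0 37 -39 0 1"}}

```text
time_s: 0.72
eef_pos: [0.2999, -0.2963, 0.231]
eef_rot: [-0.0, 0.986, 0.166, 0.0]
wrist_force: [1.7, -0.7, -0.5]
opening: 0.997
grasp_force: 0.0
```

>>> {"api": "servo_tool", "payload": {"commands": "0 0 0 37 -39 0 1;0 0 0 37 -39 0 1;0 0 0 37 -39 0 1;0 0 0 37 -39 0 1;0 0 0 37 -39 0 0.5"}}

```text
time_s: 1.35
eef_pos: [0.4106, -0.0514, 0.2313]
eef_rot: [0.0, 0.986, 0.167, 0.0]
wrist_force: [0.2, -0.3, 0.2]
opening: 0.818
grasp_force: 0.0
```

>>> {"api": "servo_tool", "payload": {"commands": "0 0 0 37 -39 0 0.5;0 0 0 37 -39 0 0.5;-0.14 -0.02 0.1 37 -39 0 0.5;-0.14 -0.02 0.1 0 0 0 0.5;-0.14 -0.02 0.1 0 0 0 0.5"}}

```text
time_s: 1.98
eef_pos: [0.4723, 0.084, 0.2312]
eef_rot: [0.199, 0.98, 0.024, 0.003]
wrist_force: [-1.5, -0.1, 0.3]
opening: 0.503
grasp_force: 0.0
```

```bash
python3 - <<'E'
from h import *
import json
print(get_obs()["eef_pos"],get_obs()["q"],get_obs()["time_s"])
w,d=rel(toolR(),row2w([0,0,170])); print(np.round(w,3),np.round(d,1))
c=calibration("wrist"); im=camera("wrist"); cv2.imwrite("pics/w1.png",im); cv2.imwrite("pics/w1b.png",cv2.resize(im,(800,600)))
json.dump({k:np.array(v).tolist() for k,v in c.items()},open("w1.json","w"))
E
```

```text
[0.4723088  0.08395372 0.23124745] [ 0.1867743   0.06362603  1.79027435 -0.40482306  1.36731784  1.80760402] 1.975
[-0.036 -0.001  0.012] [  58.2 -116.1   -9. ]
```

View pics/w1b.png

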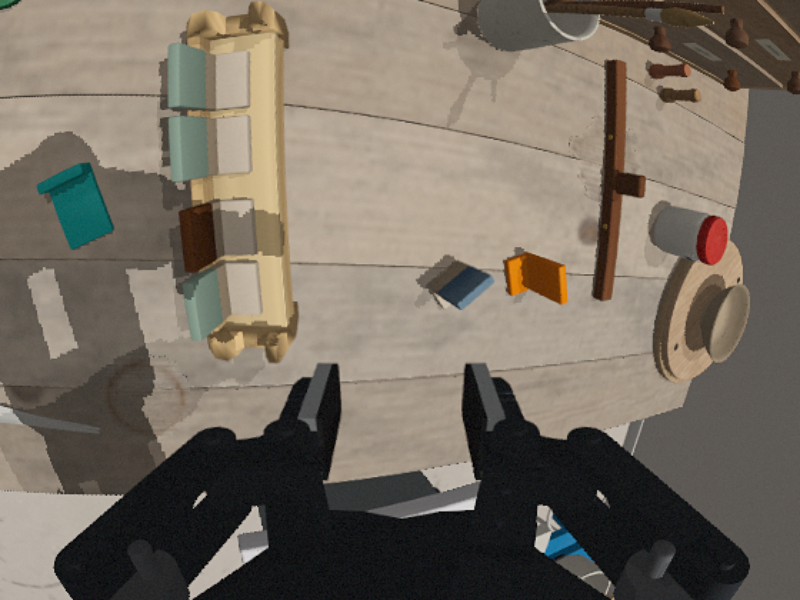

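```bash
cat > fit.py <<'E'
from h import *
import json,sys
c=json.load(open("w1.json")); S=560/800; t=calibration("top")
# (tile, side, x,z, u,v)  side +1 = rack +y (near robot)
foot=[(0,-1,-15,8,249,53),(0,1,-15,8,249,108),(1,-1,-15,8,249,118),(1,1,-15,8,250,174),(2,-1,-15,8,252,200),(2,1,-15,8,256,251),(3,-1,-15,8,257,262),(3,1,-15,8,261,314),
(0,-1,7,8,216,52),(0,1,7,8,213,108),(1,1,7,8,213,174),(0,-1,7,56,206,46),(0,1,7,56,207,108)]
tf=[(0,-1,203,145),(0,1,203,215),(1,1,205,300),(2,-1,208,335),(2,1,208,410),(3,1,211,495)]
fl=[(-102,275,40),(102,291,324)]
def res(p,full=False):
    C=np.array([p[0],p[1],.04]); r=[];Y=p[3:7]
    for i,s,x,z,u,v in foot: r.append(proj(c,row2w([x,Y[i]+19*s,z],C,p[2]),True)[0]-np.array([u,v])*S)
    for i,s,u,v in tf: r.append(2*(proj(t,row2w([-15,Y[i]+19*s,8],C,p[2]))[0]-[185+u/5,165+v/5]))
    for y,u,v in fl: r.append(proj(c,row2w([-40,y,0],C,p[2]),True)[0]-np.array([u,v])*S)
    return np.ravel(r)
s=least_squares(res,[.5276,.1252,1.607,-75,-35,25,65],loss='soft_l1',x_scale=[.01,.01,.01,10,10,10,10])
print(np.round(s.x[:2],4),np.degrees(s.x[2]),np.round(s.x[3:],1)); print(np.round(s.fun.reshape(-1,2),1).tolist())
# blue & bar from wrist
for p in [(493,273),(465,308)]: print("blue top edge",onz(c,np.array(p)*S,.058,True))
for p in [(617,61),(603,300)]: print("bar end",onz(c,np.array(p)*S,.016,True))
print("tab",onz(c,np.array((645,186))*S,.051,True))
E
python3 fit.py
```

```text
[0.5248 0.1266] 92.78756636885838 [-73.3 -30.1  24.9  67.3]
[[0.1, -1.1], [0.1, 0.0], [0.2, -1.5], [0.7, -0.2], [0.2, -0.3], [-0.0, 3.4], [-0.4, 0.0], [0.3, 0.6], [1.5, 2.4], [3.7, 2.2], [5.3, 1.1], [-15.0, -2.5], [-15.9, -0.6], [-2.2, 0.1], [-1.2, 1.0], [-0.9, 0.3], [-1.6, -0.4], [-0.6, -0.5], [-0.6, -0.8], [10.3, -2.9], [6.3, 5.8]]
blue top edge [ 0.45941842 -0.07289141  0.058     ]
blue top edge [ 0.43133117 -0.0487977   0.058     ]
bar end [ 0.67582509 -0.24851282  0.016     ]
bar end [ 0.40653032 -0.26493357  0.016     ]
tab [ 0.54282833 -0.26780252  0.051     ]
```

```bash
sed -i 's/,(0,-1,7,56,206,46),(0,1,7,56,207,108)/,(0,-1,11,56,169,43),(0,1,11,56,167,108),(1,-1,11,56,169,117),(1,1,11,56,171,181)/; s/^fl=.*/fl=[]/' fit.py; python3 fit.py
```

```text
[0.5274 0.1273] 93.33997656529354 [-71.3 -27.9  27.7  70.1]
[[-1.5, -1.9], [-1.1, -0.7], [-1.0, -2.0], [-0.0, -0.7], [-0.4, -0.2], [-0.2, 3.4], [-0.5, 0.1], [0.5, 0.6], [-0.0, 1.9], [2.5, 1.7], [4.5, 0.8], [4.9, 0.2], [6.5, -0.4], [5.3, -0.1], [6.4, 1.2], [-3.4, -0.5], [-2.1, 0.5], [-1.4, -0.0], [-2.0, -0.4], [-0.7, -0.5], [-0.4, -0.9]]
blue top edge [ 0.45941842 -0.07289141  0.058     ]
blue top edge [ 0.43133117 -0.0487977   0.058     ]
bar end [ 0.67582509 -0.24851282  0.016     ]
bar end [ 0.40653032 -0.26493357  0.016     ]
tab [ 0.54282833 -0.26780252  0.051     ]
```

```bash
sed -i 's/^C0=.*/C0=np.array([.5265,.127,.04]); YAW=np.radians(92.6)/' h.py; python3 - <<'E'
from h import *
w,d=rel(toolR(),row2w([11,26,100])); print(np.round(w,3),np.round(d,1))
E
```

```text
[-0.032  0.004  0.001] [  31.2 -125.1   59.3]
```

>>> {"api": "servo_tool", "payload": {"commands": "0 0 0 10 -42 0 0.5;0 0 0 10 -42 0 0.5;0 0 0 11 -41 20 0.5;-0.03 0 0 0 0 39 0.5;0 0 0 0 0 0 0.5"}}

```text
time_s: 2.65
eef_pos: [0.4953, 0.1761, 0.1248]
eef_rot: [0.212, 0.977, 0.026, -0.002]
wrist_force: [0.1, -0.0, -0.3]
opening: 0.495
grasp_force: 0.0
```

```bash
python3 - <<'E'
from h import *
import json
w,d=rel(toolR(),row2w([11,26,100])); print(np.round(w,3),np.round(d,1))
c=calibration("wrist"); im=camera("wrist"); cv2.imwrite("pics/w2.png",im); cv2.imwrite("pics/w2b.png",cv2.resize(im,(800,600)))
json.dump({k:np.array(v).tolist() for k,v in c.items()},open("w2.json","w"))
E
```

```text
[-0.009  0.011  0.01 ] [ 3.  -1.1 -1.8]
```

View pics/w2b.png

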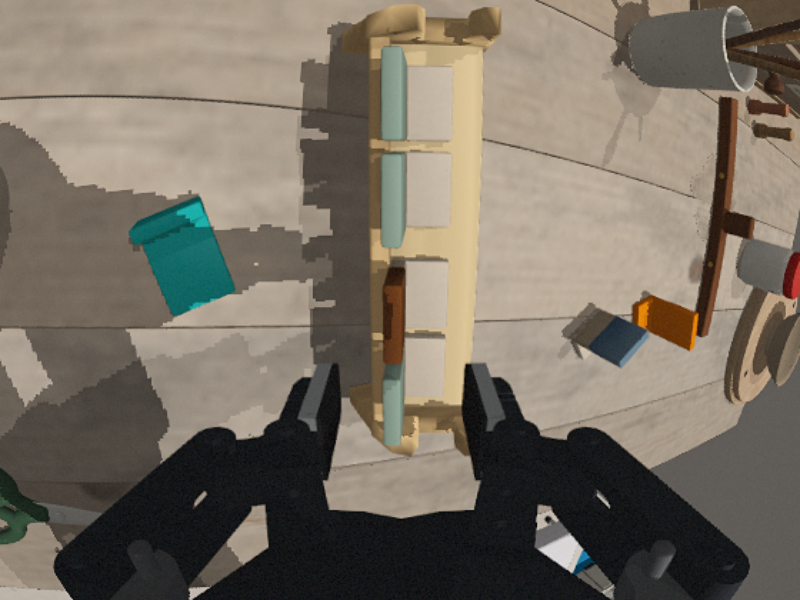

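```bash
cat > fit2.py <<'E'
from h import *
import json
c=json.load(open("w2.json")); S=560/800
F=[(0,-1,-15,8,453,67),(0,1,-15,8,452,139),(1,-1,-15,8,449,153),(1,1,-15,8,450,226),(2,-1,-15,8,448,262),(2,1,-15,8,446,328),(3,-1,-15,8,445,336),(3,1,-15,8,444,396),
(0,-1,15,56,383,47),(0,1,15,56,382,139),(1,-1,15,56,383,153),(1,1,15,56,383,247),(2,-1,15,50,388,267),(2,1,15,50,386,363),(3,1,15,56,388,445)]
fl=[(-102,483,42)]
def res(p):
    C=np.array([p[0],p[1],.04]); r=[];Y=p[3:7]
    for i,s,x,z,u,v in F: r.append(proj(c,row2w([x,Y[i]+19*s,z],C,p[2]),True)[0]-np.array([u,v])*S)
    for y,u,v in fl: r.append(proj(c,row2w([-40,y,0],C,p[2]),True)[0]-np.array([u,v])*S)
    return np.ravel(r)
s=least_squares(res,[.5276,.1252,1.607,-75,-35,25,65],loss='soft_l1',x_scale=[.01,.01,.01,10,10,10,10])
print(np.round(s.x[:2],4),np.degrees(s.x[2]),np.round(s.x[3:],1)); print(np.round(s.fun.reshape(-1,2),1).tolist())
for p in [(648,340),(620,367)]: print("blue top edge",onz(c,np.array(p)*S,.058,True))
for p in [(729,98),(703,335)]: print("bar end",onz(c,np.array(p)*S,.016,True))
print("tab",onz(c,np.array((749,225))*S,.051,True))
E
python3 fit2.py
```

```text
[0.5313 0.1289] 93.46990983571189 [-68.1 -25.2  29.9  73. ]
[[-2.1, -1.4], [-1.6, 1.2], [0.4, -1.6], [-1.1, 0.1], [-0.3, -2.2], [-0.4, -0.6], [0.1, -0.2], [-0.9, -0.5], [0.2, -1.2], [1.2, 1.1], [0.5, 0.1], [1.2, 0.6], [-1.5, 11.8], [0.7, 0.2], [-0.0, 0.7], [10.1, -0.0]]
blue top edge [ 0.44870833 -0.07501069  0.058     ]
blue top edge [ 0.43102463 -0.0439131   0.058     ]
bar end [ 0.67509322 -0.23996755  0.016     ]
bar end [ 0.40813021 -0.26630832  0.016     ]
tab [ 0.54542016 -0.25181192  0.051     ]
```

```bash
sed -i 's/^C0=.*/C0=np.array([.5305,.1288,.04]); YAW=np.radians(93.3)/' h.py; python3 - <<'E'
from h import *
w,d=rel(toolR(),row2w([11,29.5,24])); print(np.round(w,3),np.round(d,1))
E
```

```text
[-0.011  0.012 -0.003] [ 2.2 -2.  76. ]
```

>>> {"api": "servo_tool", "payload": {"commands": "-0.011 0.012 -0.003 2 -2 25 0.5;0 0 0 0 0 25 0.5;0 0 0 0 0 26 0.5;0 0 0 0 0 0 0;0 0 0 0 0 0 0"}}

```text
time_s: 3.32
eef_pos: [0.5032, 0.1478, 0.0604]
eef_rot: [0.216, 0.976, 0.027, 0.009]
wrist_force: [0.6, -1.1, 0.3]
opening: 0.083
grasp_force: 34.9
```

>>> {"api": "servo_tool", "payload": {"commands": "0 0 0 0 0 0 0;0 0 0 0 0 0 0"}}

```text
time_s: 3.58
eef_pos: [0.5031, 0.148, 0.0602]
eef_rot: [0.216, 0.976, 0.028, 0.01]
wrist_force: [0.3, 3.5, 7.0]
opening: 0.08
grasp_force: 63.5
```

>>> {"api": "servo_tool", "payload": {"commands": "0 0 0 -3 0 0 0;0 0 0 -3 0 0 0;0 0 0 -3 0 0 0;0 0 0 0 0 0 0"}}

```text
time_s: 4.08
eef_pos: [0.4948, 0.1479, 0.0601]
eef_rot: [0.216, 0.976, 0.028, 0.011]
wrist_force: [3.1, 3.6, 6.3]
opening: 0.077
grasp_force: 63.4
```

>>> {"api": "servo_tool", "payload": {"commands": "0 0 0 -3 0 0 0;0 0 0 0 0 0 0"}}

```text
time_s: 4.32
eef_pos: [0.4919, 0.1477, 0.0601]
eef_rot: [0.216, 0.976, 0.028, 0.011]
wrist_force: [2.5, 4.1, 5.7]
opening: 0.074
grasp_force: 63.4
```

>>> {"api": "servo_tool", "payload": {"commands": "0 0 0 -2 0 0 0;0 0 0 0 0 0 0"}}

```text
time_s: 4.58
eef_pos: [0.4901, 0.1477, 0.0601]
eef_rot: [0.216, 0.976, 0.028, 0.011]
wrist_force: [3.3, 3.0, 5.5]
opening: 0.077
grasp_force: 63.5
```

>>> {"api": "servo_tool", "payload": {"commands": "0 0 0 -1.5 0 0 0;0 0 0 0 0 0 0"}}

```text
time_s: 4.82
eef_pos: [0.4886, 0.1476, 0.0601]
eef_rot: [0.216, 0.976, 0.028, 0.011]
wrist_force: [3.4, 3.6, 6.1]
opening: 0.08
grasp_force: 63.5
```

>>> {"api": "servo_tool", "payload": {"commands": "0 0 0 0 0 0 0.4;0 0 0 0 0 0 0.4;0 0 0 0 0 -25 0.4;0 0 0 0 0 -27 0.4;0 0 0 35 0 0 0.4"}}

```text
time_s: 5.45
eef_pos: [0.5192, 0.1715, 0.1069]
eef_rot: [0.216, 0.976, 0.029, 0.008]
wrist_force: [0.5, 0.5, -0.6]
opening: 0.402
grasp_force: 0.0
```

>>> {"api": "servo_tool", "payload": {"commands": "0 0 0 35 0 0 0.4;0 0 0 0 0 0 0.4;0 0 0 0 0 23 0.4;0 0 0 0 0 23 0.4;0 0 0 0 0 0 0"}}

```text
time_s: 6.08
eef_pos: [0.5531, 0.1519, 0.0618]
eef_rot: [0.217, 0.976, 0.028, 0.005]
wrist_force: [-0.5, -0.1, 0.1]
opening: 0.203
grasp_force: 0.0
```

>>> {"api": "servo_tool", "payload": {"commands": "0 0 0 0 0 0 0;0 0 0 0 0 0 0;0 0 0 0 0 0 0;0 0 0 4 0 0 0;0 0 0 0 0 0 0"}}

```text
time_s: 6.7
eef_pos: [0.5605, 0.1532, 0.0643]
eef_rot: [0.217, 0.976, 0.028, 0.008]
wrist_force: [0.7, 1.2, -0.7]
opening: 0.078
grasp_force: 61.8
```

>>> {"api": "servo_tool", "payload": {"commands": "0 0 0 4 0 0 0;0 0 0 3 0 0 0;0 0 0 0 0 0 0"}}

```text
time_s: 7.08
eef_pos: [0.5673, 0.1535, 0.0641]
eef_rot: [0.217, 0.976, 0.028, 0.008]
wrist_force: [0.0, 0.2, 0.0]
opening: 0.082
grasp_force: 61.8
```

>>> {"api": "servo_tool", "payload": {"commands": "0 0 0 3 0 0 0;0 0 0 0 0 0 0"}}

```text
time_s: 7.32
eef_pos: [0.5702, 0.1537, 0.0641]
eef_rot: [0.217, 0.976, 0.028, 0.008]
wrist_force: [-0.5, 1.0, -0.4]
opening: 0.08
grasp_force: 61.8
```

>>> {"api": "servo_tool", "payload": {"commands": "0 0 0 2 0 0 0;0 0 0 0 0 0 0.4;0 0 0 0 0 0 0.4;0 0 0 0 0 -30 0.4;0 0 0 -32 0 -35 0.4"}}

```text
time_s: 7.95
eef_pos: [0.539, 0.1793, 0.1234]
eef_rot: [0.217, 0.976, 0.027, 0.008]
wrist_force: [0.2, 1.1, 0.2]
opening: 0.402
grasp_force: 0.0
```

```bash
python3 - <<'E'
from h import *
import json
o=get_obs();R=rackR(YAW); print(np.round(R.T@(o["eef_pos"]-C0)*1000,1))
c=calibration("wrist"); im=camera("wrist"); cv2.imwrite("pics/w3.png",im); cv2.imwrite("pics/w3b.png",cv2.resize(im,(800,600)))
json.dump({k:np.array(v).tolist() for k,v in c.items()},open("w3.json","w"))
# blue target: top edge mid; tile x axis angle a (front->back)
a=np.radians(31.2); x=np.array([np.cos(a),np.sin(a),0]);z=np.array([0,0,1.]);y=np.cross(z,x)
Rt=np.column_stack([-y,-x,-z]); w,d=rel(Rt,[.441,-.0585,.12]); print(np.round(w,3),np.round(d,1),np.round(get_obs()["q"],2))
E
```

```text
[ 10.  -11.4  96.6]
[ 0.388 -0.241  1.065] [-109.3  209.8  104.9] [ 0.35  0.41  1.6  -0.44  1.28  2.02]
```

View pics/w3b.png

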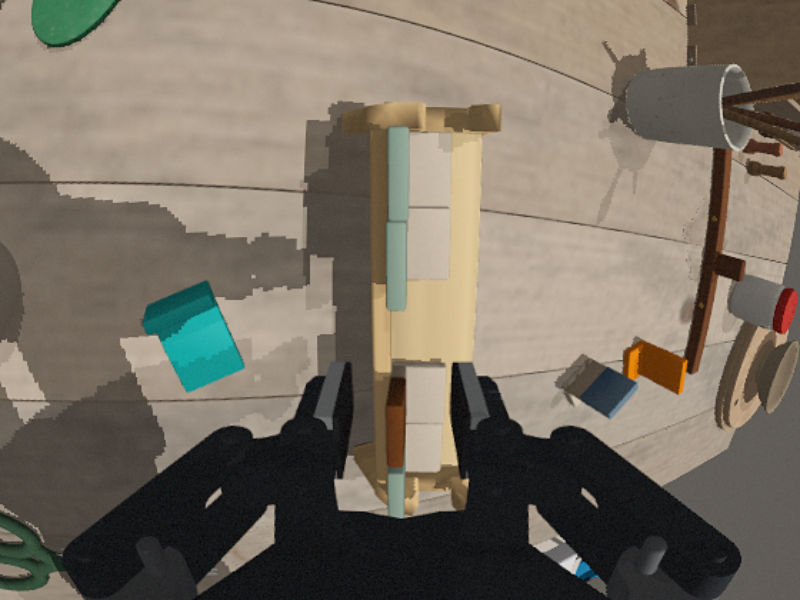

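```bash
python3 - <<'E'
from h import *
import json
c=json.load(open("w3.json")); S=.7; R=rackR(YAW)
def onfloor(uv,z): # intersect with row-frame z plane
    o,d=ray(c,np.array(uv)*S,True); o=R.T@(o-C0)*1000; d=R.T@d; return o+d*(z-o[2])/d[2]
for n,uv in dict(Afar=(448,134),Bnear=(448,279),brfar=(445,364),Cnear=(440,472)).items(): print(n,np.round(onfloor(uv,8),1))
for n,uv in dict(cheekfar=(440,131),floorF=(482,131)).items(): print(n,np.round(onfloor(uv,0),1))
for n,uv in dict(Atl=(389,127),Bbl=(387,310)).items(): print(n,np.round(onfloor(uv,56),1))
a=np.radians(30.5); x=np.array([np.cos(a),np.sin(a),0]);z=np.array([0,0,1.]);y=np.cross(z,x)
Rt=np.column_stack([-y,-x,-z]); w,d=rel(Rt,[.442,-.0577,.12]); print(np.round(w,3),np.round(d,1))
for p in [(636,385),(609,417)]: print("blue top edge",onz(c,np.array(p)*S,.058,True))
E
```

```text
Afar [-13.9 -98.9   8. ]
Bnear [-15.1 -24.8   8. ]
brfar [-15.1  24.2   8. ]
Cnear [-15.2 101.8   8. ]
cheekfar [ -10.6 -100.6    0. ]
floorF [ -32.1 -101.2    0. ]
Atl [ 13.8 -99.8  56. ]
Bbl [ 15.2 -25.1  56. ]
[ 0.387 -0.244  1.077] [-108.3  209.1  104.6]
blue top edge [ 0.45544907 -0.07081902  0.058     ]
blue top edge [ 0.43269619 -0.04288759  0.058     ]
```

>>> {"api": "servo_tool", "payload": {"commands": "0 0 0 -21.6 41.8 18 0.5;0 0 0 -21.6 41.8 19 0.5;0 0 0 -21.6 41.8 20 0.5;0 0 0 -21.6 41.8 20 0.5;0.06 -0.035 0.16 -21.6 41.8 20 0.5"}}

```text
time_s: 8.62
eef_pos: [0.4424, -0.0573, 0.1227]
eef_rot: [0.186, 0.981, -0.055, 0.007]
wrist_force: [1.5, -0.3, 0.0]
opening: 0.497
grasp_force: 0.0
```

>>> {"api": "servo_tool", "payload": {"commands": "0.06 -0.035 0.165 0 0 0 0.5;0.06 -0.035 0.165 0 0 0 0.5;0.06 -0.035 0.165 0 0 0 0.5;0.06 -0.035 0.165 0 0 0 0.5;0.06 -0.035 0.165 0 0 0 0.5"}}

```text
time_s: 9.25
eef_pos: [0.444, -0.057, 0.1233]
eef_rot: [0.017, 0.889, -0.457, 0.006]
wrist_force: [-0.9, 0.3, -0.1]
opening: 0.5
grasp_force: 0.0
```

```bash
cat >> h.py <<'E'
def blueR(a):
    a=np.radians(a); x=np.array([np.cos(a),np.sin(a),0]);z=np.array([0,0,1.]);y=np.cross(z,x)
    return np.column_stack([-y,-x,-z])
E
python3 - <<'E'
from h import *
import json
w,d=rel(blueR(30.5),[.442,-.0577,.031]); print(np.round(w,3),np.round(d,1))
c=calibration("wrist"); im=camera("wrist"); cv2.imwrite("pics/w4.png",im); cv2.imwrite("pics/w4b.png",cv2.resize(im,(800,600)))
json.dump({k:np.array(v).tolist() for k,v in c.items()},open("w4.json","w"))
E
```

```text
[ 0.024 -0.028  0.089] [-3.  -0.3 92.3]
```

View pics/w4b.png

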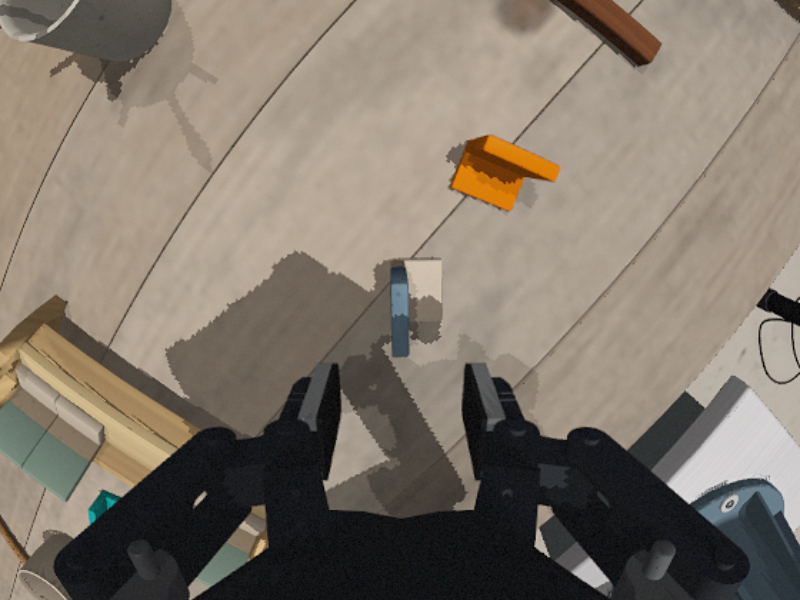

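```bash
python3 - <<'E'
from h import *
import json
c=json.load(open("w4.json"))
P=[onz(c,np.array(p)*.7,.058,True) for p in [(391,266),(406,266),(393,356),(409,356)]]
print(np.round(P,4)); m=np.mean(P,0); e=(P[0]+P[1]-P[2]-P[3]); a=np.degrees(np.arctan2(e[1],e[0]))+90; print(m,a,np.linalg.norm(e)/2)
w,d=rel(blueR(a),[m[0],m[1],.026]); print(np.round(w,3),np.round(d,1))
E
```

```text
[[ 0.4626 -0.0778  0.058 ]
 [ 0.4569 -0.0818  0.058 ]
 [ 0.4355 -0.0413  0.058 ]
 [ 0.429  -0.0458  0.058 ]]
[ 0.4460168  -0.06166915  0.058     ] 37.138316141839596 0.04549699962146529
[ 0.023 -0.025 -0.034] [ 2.1 -1.6 97.4]
```

```bash
python3 - <<'E'
from h import *
import json
c=json.load(open("w4.json"))
P=[onz(c,np.array(p)*.7,.008,True) for p in [(441,259),(440,342)]]; e=P[0]-P[1]; print(P,np.degrees(np.arctan2(e[1],e[0]))+90,np.linalg.norm(e))
w,d=rel(blueR(34),[.4435,-.059,.026]); print(np.round(w,3),np.round(d,1))
E
```

```text
[array([ 0.43471145, -0.08840437,  0.008     ]), array([ 0.40417971, -0.04707818,  0.008     ])] 36.456950110086375 0.05138133105897139
[ 0.023 -0.026  0.021] [-1.5 -1.1 97.3]
```

```bash
python3 - <<'E'
import cv2
im=cv2.imread("pics/w4.png")
for u in (292,298,304): print(u,[(v,im[v,u].tolist()) for v in range(174,252,4)])
for u in (276,280): print(u,[(v,im[v,u].tolist()) for v in range(180,256,4)])
E
```

```text
292 [(174, [123, 136, 151]), (178, [143, 157, 169]), (182, [144, 161, 175]), (186, [174, 194, 207]), (190, [174, 193, 207]), (194, [176, 194, 207]), (198, [173, 191, 205]), (202, [174, 190, 205]), (206, [172, 192, 206]), (210, [101, 115, 126]), (214, [102, 115, 128]), (218, [102, 116, 125]), (222, [101, 112, 124]), (226, [81, 93, 99]), (230, [78, 89, 98]), (234, [83, 92, 101]), (238, [149, 161, 173]), (242, [148, 159, 170]), (246, [143, 157, 169]), (250, [148, 163, 173])]
298 [(174, [141, 155, 166]), (178, [142, 156, 167]), (182, [145, 163, 176]), (186, [176, 194, 208]), (190, [173, 192, 206]), (194, [171, 189, 203]), (198, [173, 190, 203]), (202, [170, 190, 203]), (206, [173, 193, 206]), (210, [99, 115, 126]), (214, [100, 111, 123]), (218, [98, 111, 122]), (222, [99, 113, 122]), (226, [85, 94, 100]), (230, [86, 97, 104]), (234, [86, 97, 105]), (238, [85, 95, 103]), (242, [147, 162, 173]), (246, [149, 161, 174]), (250, [145, 160, 171])]
304 [(174, [145, 159, 168]), (178, [149, 162, 171]), (182, [157, 174, 187]), (186, [175, 193, 207]), (190, [175, 193, 207]), (194, [172, 192, 205]), 
[... 478 characters left out ...]
3, 108]), (208, [147, 133, 109]), (212, [148, 135, 110]), (216, [148, 133, 110]), (220, [104, 94, 78]), (224, [84, 75, 58]), (228, [87, 74, 60]), (232, [87, 80, 59]), (236, [88, 77, 61]), (240, [84, 75, 56]), (244, [85, 72, 58]), (248, [85, 73, 60]), (252, [122, 133, 142])]
280 [(180, [122, 137, 152]), (184, [58, 74, 84]), (188, [62, 51, 39]), (192, [75, 64, 51]), (196, [88, 76, 62]), (200, [152, 140, 114]), (204, [154, 140, 118]), (208, [151, 137, 113]), (212, [152, 138, 113]), (216, [149, 134, 112]), (220, [107, 94, 75]), (224, [86, 77, 59]), (228, [87, 78, 60]), (232, [85, 76, 61]), (236, [85, 77, 59]), (240, [87, 76, 62]), (244, [85, 76, 62]), (248, [82, 74, 59]), (252, [122, 135, 143])]
```

```bash
python3 - <<'E'
from h import *
import json
c=json.load(open("w4.json")); im=cv2.imread("pics/w4.png").astype(int)
for v in (202,210,246): r=im[v]; b=[u for u in range(262,300) if r[u,0]>r[u,2]+10]; print(v,b[0],b[-1])
for v in (188,206,220): g=im[v,296:322].sum(1); k=np.argmax(np.abs(np.diff(g))); print(v,296+k,np.diff(g)[k])
P=[onz(c,p,.058,True) for p in [(280.5,198),(280.5,250.5)]]; m=np.mean(P,0);e=P[0]-P[1]; print(m,np.linalg.norm(e),np.degrees(np.arctan2(e[1],e[0]))+90)
P=[onz(c,p,.008,True) for p in [(308.5,184),(308.5,225)]]; e=P[0]-P[1]; print(np.mean(P,0),np.linalg.norm(e),np.degrees(np.arctan2(e[1],e[0]))+90)
E
```

```text
202 274 285
210 274 285
246 275 285
188 308 -90
206 299 -173
220 309 145
[ 0.44300257 -0.05822602  0.058     ] 0.0383828495633928 35.66688528320082
[ 0.42268874 -0.07220143  0.008     ] 0.03581170071301785 37.06930446062676
```

```bash
python3 - <<'E'
from h import *
w,d=rel(blueR(36),[.443,-.0582,.026]); print(np.round(w,3),np.round(d,1))
E
```

```text
[ 0.023 -0.026 -0.014] [-2.5 -1.2 97.3]
```

>>> {"api": "servo_tool", "payload": {"commands": "0.023 -0.026 -0.014 0 0 0 0.5;0 0 0 0 1 32 0.5;0 0 0 0 0 33 0.5;0 0 0 0 0 32 0.5;0 0 0 0 0 0 0"}}

```text
time_s: 9.93
eef_pos: [0.4403, -0.0567, 0.0241]
eef_rot: [0.003, 0.894, -0.447, -0.003]
wrist_force: [-0.7, 0.1, 0.2]
opening: 0.303
grasp_force: 0.0
```

>>> {"api": "servo_tool", "payload": {"commands": "0 0 0 0 0 0 0;0 0 0 0 0 0 0;0 0 0 0 0 0 0;0 0 0 0 0 -20 0;0 0 0 0 0 -40 0"}}

```text
time_s: 10.55
eef_pos: [0.4415, -0.0571, 0.0859]
eef_rot: [0.002, 0.894, -0.448, -0.002]
wrist_force: [0.5, -0.4, 0.3]
opening: 0.085
grasp_force: 60.5
```

>>> {"api": "servo_tool", "payload": {"commands": "0 0 0 0 0 -40 0;0 0 0 0 0 -30 0;0 0 0 0 0 0 0"}}

```text
time_s: 10.92
eef_pos: [0.4449, -0.058, 0.159]
eef_rot: [0.002, 0.894, -0.448, 0.003]
wrist_force: [0.5, -0.2, -0.5]
opening: 0.084
grasp_force: 60.6
```

```bash
python3 - <<'E'
from h import *
o=get_obs();print(o["eef_pos"],np.round(o["q"],2))
w,d=rel(toolR(),row2w([11,-0.3,110])); print(np.round(w,3),np.round(d,1))
cv2.imwrite("pics/w5.png",camera("wrist"))
E
```

```text
[ 0.44492086 -0.05803995  0.15901387] [-0.39 -0.03  1.99 -0.    1.18  2.11]
[-0.396  0.21  -0.972] [-145.7 -211.7   22.8]
```

>>> {"api": "servo_tool", "payload": {"commands": "0 0 0 -29 -42.3 4.5 0;0 0 0 -29 -42.3 4.5 0;0 0 0 -29 -42.3 4.5 0;0 0 0 -29 -42.3 4.5 0;0 0 0 -29 -42.3 4.5 0"}}

```text
time_s: 11.6
eef_pos: [0.5249, 0.1868, 0.1304]
eef_rot: [0.003, 0.894, -0.448, -0.002]
wrist_force: [0.5, -1.3, 0.1]
opening: 0.081
grasp_force: 60.7
```

>>> {"api": "servo_tool", "payload": {"commands": "-0.066 0.035 -0.162 0 0 0 0;-0.066 0.035 -0.162 0 0 0 0;-0.066 0.035 -0.162 0 0 0 0;-0.066 0.035 -0.162 0 0 0 0;-0.066 0.035 -0.162 0 0 0 0"}}

```text
time_s: 12.22
eef_pos: [0.5248, 0.185, 0.1305]
eef_rot: [0.184, 0.982, -0.051, 0.001]
wrist_force: [0.2, -0.0, 0.0]
opening: 0.081
grasp_force: 60.7
```

>>> {"api": "servo_tool", "payload": {"commands": "-0.066 0.035 -0.162 0 0 0 0;0 0 0 0 0 0 0"}}

```text
time_s: 12.48
eef_pos: [0.5238, 0.1859, 0.13]
eef_rot: [0.215, 0.976, 0.029, 0.001]
wrist_force: [-0.3, -0.5, -0.3]
opening: 0.082
grasp_force: 60.7
```

```bash
python3 - <<'E'
from h import *
o=get_obs();print(o["eef_pos"],np.round(o["q"],2))
w,d=rel(toolR(),row2w([10.5,2.4,90])); print(np.round(w,3),np.round(d,1))
E
```

```text
[0.52382963 0.18585428 0.13002498] [ 0.36  0.4   1.62 -0.43  1.3   2.02]
[-0.002  0.009  0.004] [ 1.1  3.5 15.8]
```

>>> {"api": "servo_tool", "payload": {"commands": "0 0.009 0.004 1 4 16 0;0 0 0 0 0 20 0;0 0 0 0 0 0 0"}}

```text
time_s: 12.85
eef_pos: [0.5263, 0.1654, 0.0995]
eef_rot: [0.215, 0.976, 0.026, 0.006]
wrist_force: [-0.2, 0.1, -0.2]
opening: 0.08
grasp_force: 60.7
```

```bash
python3 - <<'E'
from h import *
o=get_obs();print(np.round(rackR(YAW).T@(o["eef_pos"]-C0)*1000,1))
w,d=rel(toolR(),row2w([10.2,2.4,26])); print(np.round(w,3),np.round(d,1))
for p in ([.4886,.1476,.0601],[.5702,.1537,.0641]): print(np.round(rackR(YAW).T@(np.array(p)-C0)*1000,1))
cv2.imwrite("pics/w6.png",camera("wrist")); im=cv2.imread("pics/w6.png"); cv2.imwrite("pics/w6b.png",cv2.resize(im[60:400,190:380],(447,800))[:600] if 0 else cv2.resize(im[60:360,180:400],(440,600),interpolation=2))
E
```

```text
[ 8.2  2.1 69.5]
[-0.003  0.001 -0.004] [-0.3 -1.9 43.5]
[10.7 40.7 27.2]
[ 10.3 -41.1  31.4]
```

View pics/w6b.png

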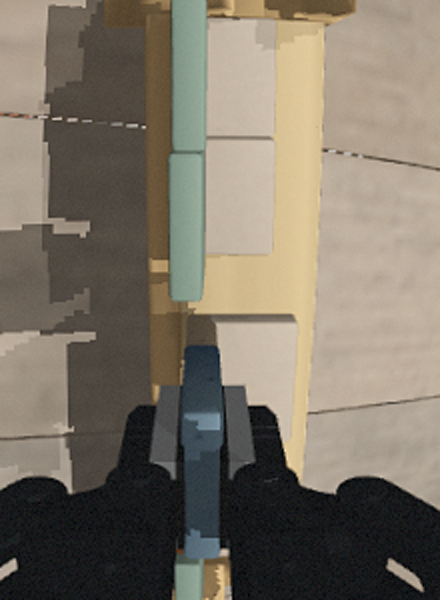

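```bash
python3 - <<'E'
from h import *
c=calibration("wrist"); R=rackR(YAW)
def on(uv,z):
    o,d=ray(c,uv,True); o=R.T@(o-C0)*1000; d=R.T@d; return np.round(o+d*(z-o[2])/d[2],1)
U=lambda u,v:(180+u/2,60+v/2)
for z in (50,53,56): print(z,on(U(225,316),z),on(U(296,316),z))
print(on(U(273,255),8), "top near/far", on(U(202,346),103),on(U(202,557),103))
E
```

```text
50 [  1.2 -19.   50. ] [-17.9 -19.   50. ]
53 [  1.3 -20.1  53. ] [-17.5 -20.1  53. ]
56 [  1.4 -21.2  56. ] [-17.  -21.2  56. ]
[-15.8 -24.8   8. ] top near/far [  7.2 -32.6 103. ] [  7.3  18.  103. ]
```

>>> {"api": "servo_tool", "payload": {"commands": "0 0 0 0 -2 12 0;0 0 0 0 0 15 0;0 0 0 0 0 10 0;0 0 0 0 0 0 0"}}

```text
time_s: 13.4
eef_pos: [0.5279, 0.1523, 0.0659]
eef_rot: [0.215, 0.976, 0.027, 0.007]
wrist_force: [-0.8, -0.0, 0.2]
opening: 0.086
grasp_force: 60.7
```

>>> {"api": "servo_tool", "payload": {"commands": "0 0 0 0 0 3 0;0 0 0 0 0 2 0;0 0 0 0 0 0 0"}}

```text
time_s: 13.78
eef_pos: [0.5289, 0.151, 0.0626]
eef_rot: [0.215, 0.976, 0.028, 0.008]
wrist_force: [0.3, 1.1, -0.7]
opening: 0.083
grasp_force: 60.7
```

```bash
python3 - <<'E'
from h import *
o=get_obs();print(np.round(rackR(YAW).T@(o["eef_pos"]-C0)*1000,1),o["wrist_force"])
E
```

```text
[10.6  0.3 29.9] [ 0.33271477  1.07992665 -0.68820578]
```

>>> {"api": "servo_tool", "payload": {"commands": "0 0 0 0 0 2 0;0 0 0 0 0 1 0;0 0 0 0 0 0 0"}}

```text
time_s: 14.15
eef_pos: [0.529, 0.1497, 0.06]
eef_rot: [0.215, 0.976, 0.027, 0.008]
wrist_force: [-0.7, 1.9, 1.5]
opening: 0.081
grasp_force: 60.9
```

>>> {"api": "servo_tool", "payload": {"commands": "0 0 0 0 0 1 0;0 0 0 0 0 0 0"}}

```text
time_s: 14.4
eef_pos: [0.5292, 0.1498, 0.0599]
eef_rot: [0.215, 0.976, 0.027, 0.008]
wrist_force: [-3.6, 3.8, 7.9]
opening: 0.081
grasp_force: 62.0
```

>>> {"api": "servo_tool", "payload": {"commands": "0 0 0 0 0 1 0;0 0 0 0 0 0 0"}}

```text
time_s: 14.65
eef_pos: [0.5292, 0.1498, 0.0599]
eef_rot: [0.215, 0.976, 0.027, 0.009]
wrist_force: [-5.0, 6.8, 14.5]
opening: 0.084
grasp_force: 63.2
```

>>> {"api": "servo_tool", "payload": {"commands": "0 0 0 0 0 -2 0;0 0 0 0 0 0 0.3;0 0 0 0 0 0 0.3;0 0 0 0 0 0 0.4;0 0 0 0 0 -30 0.4"}}

```text
time_s: 15.28
eef_pos: [0.5262, 0.161, 0.085]
eef_rot: [0.216, 0.976, 0.027, 0.005]
wrist_force: [0.9, 1.0, 0.6]
opening: 0.4
grasp_force: 0.0
```

>>> {"api": "servo_tool", "payload": {"commands": "0 0 0 0 0 -40 0.4;0 0 0 0 20 -30 0.6;0 0 0 0 0 0 0.6"}}

```text
time_s: 15.65
eef_pos: [0.5293, 0.174, 0.1622]
eef_rot: [0.214, 0.976, 0.027, 0.011]
wrist_force: [-0.3, 0.4, -0.2]
opening: 0.602
grasp_force: 0.0
```

```bash
cat > /tmp/a.py <<'E'
from h import *
import json
c=calibration("wrist"); im=camera("wrist"); cv2.imwrite("pics/w7.png",im); cv2.imwrite("pics/w7b.png",cv2.resize(im,(800,600)))
json.dump({k:np.array(v).tolist() for k,v in c.items()},open("w7.json","w"))
o=get_obs(); print(o["eef_pos"],np.round(o["q"],2))
E
python3 /tmp/a.py
```

```text
[0.52800375 0.17365293 0.16018594] [ 0.34  0.35  1.62 -0.43  1.32  1.99]
```

View pics/w7b.png

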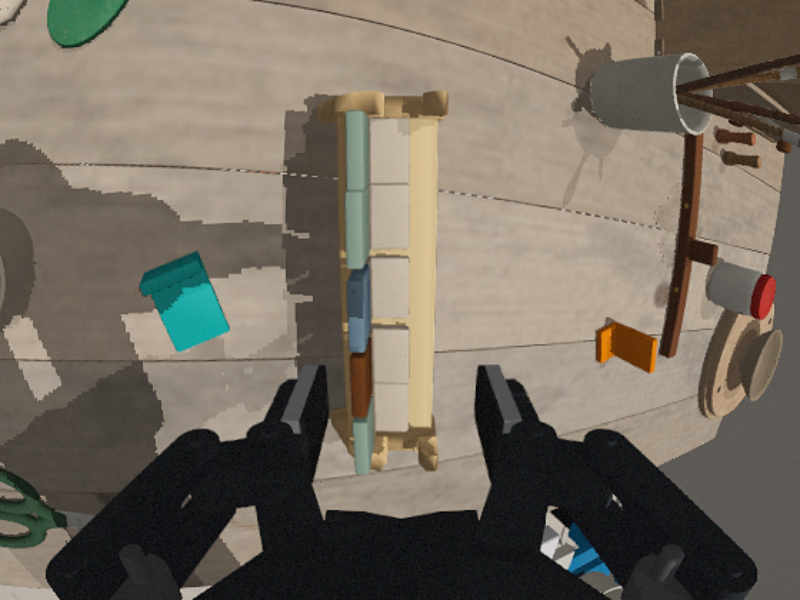

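```bash
cat >> h.py <<'E'
def barR(a):  # tool down, tool y along bar axis angle a (deg), tool x to +Y side
    a=np.radians(a); y=np.array([np.cos(a),np.sin(a),0]); z=np.array([0,0,-1.]); return np.column_stack([np.cross(y,z),y,z])
E
python3 - <<'E'
from h import *
import json
c=json.load(open("w7.json"))
for p in [(693,135),(668,355)]: print("bar end",onz(c,np.array(p)*.7,.016,True))
w,d=rel(barR(3.5),[.5,-.26,.23]); print(np.round(w,3),np.round(d,1))
E
```

```text
bar end [ 0.67108497 -0.23926092  0.016     ]
bar end [ 0.41043716 -0.26004204  0.016     ]
[ 0.344  0.335 -1.549] [-52.2 421.  117.1]
```

>>> {"api": "servo_tool", "payload": {"commands": "0 0 0 -6 50 10 0.6;0 0 0 -6 54 14 0.6;0 0 0 -7 54 15 0.6;0 0 0 -7 54 15 0.6;0 0 0 -7 54 15 0.6"}}

```text
time_s: 16.32
eef_pos: [0.5083, -0.1, 0.2066]
eef_rot: [0.215, 0.976, 0.028, 0.007]
wrist_force: [1.5, -0.3, -0.6]
opening: 0.597
grasp_force: 0.0
```

>>> {"api": "servo_tool", "payload": {"commands": "0 0 0 -7 54 15 0.6;0 0 0 -7 54 15 0.6;0.038 0.037 -0.172 -5 47 15 0.6;0.038 0.037 -0.172 0 0 0 0.6;0.038 0.037 -0.172 0 0 0 0.6"}}

```text
time_s: 16.95
eef_pos: [0.4991, -0.2501, 0.2289]
eef_rot: [0.154, 0.949, 0.275, 0.004]
wrist_force: [-0.3, -0.9, -0.1]
opening: 0.598
grasp_force: 0.0
```

>>> {"api": "servo_tool", "payload": {"commands": "0.038 0.037 -0.172 0 0 0 0.6;0.038 0.037 -0.172 0 0 0 0.6;0.038 0.037 -0.172 0 0 0 0.6;0.038 0.037 -0.172 0 0 0 0.6;0.038 0.037 -0.172 0 0 0 0.6"}}

```text
time_s: 17.58
eef_pos: [0.4994, -0.2495, 0.229]
eef_rot: [0.028, 0.754, 0.656, -0.001]
wrist_force: [0.8, -0.2, 0.1]
opening: 0.602
grasp_force: 0.0
```

>>> {"api": "servo_tool", "payload": {"commands": "0.038 0.037 -0.172 0 0 0 0.6;0 0 0 0 0 0 0.6"}}

```text
time_s: 17.82
eef_pos: [0.4999, -0.25, 0.229]
eef_rot: [0.003, 0.698, 0.716, -0.002]
wrist_force: [0.6, -0.3, 0.1]
opening: 0.602
grasp_force: 0.0
```

```bash
cat > bar.py <<'E'
from h import *
import sys
n=sys.argv[1]
c=calibration("wrist"); im=camera("wrist"); cv2.imwrite(f"pics/{n}.png",im); o=get_obs()
hsv=cv2.cvtColor(im,cv2.COLOR_BGR2HSV); b=im.astype(int)
m=((b[...,2]-b[...,0]>25)&(b[...,2]<170)&(hsv[...,1]>110)).astype(np.uint8)
nl,lab,st,ce=cv2.connectedComponentsWithStats(m)
for i in range(1,nl):
    if st[i,4]>250: print("comp",st[i].tolist(),np.round(ce[i]).tolist())
print(o["eef_pos"],np.round(o["q"],2))
q=o["eef_rot"]; print(np.round(Rn.from_quat([q[1],q[2],q[3],q[0]]).as_matrix(),3).tolist(), np.round(rel(barR(3.5),[.5,-.26,.23]),3))
print("camera pos",-np.array(c["R"]).T@c["t"])
for X in ([.674,-.2475,.016],[.4085,-.265,.016],[.542,-.257,.051]): print(np.round(proj(c,np.array(X),True)))
E
python3 bar.py w8
```

```text
comp [514, 3, 32, 24, 445] [528.0, 14.0]
comp [454, 25, 106, 43, 736] [496.0, 44.0]
comp [206, 61, 43, 33, 873] [230.0, 78.0]
comp [198, 174, 229, 26, 3716] [312.0, 185.0]
comp [448, 197, 23, 21, 296] [459.0, 208.0]
comp [492, 229, 29, 26, 381] [506.0, 242.0]
comp [412, 233, 26, 28, 282] [423.0, 244.0]
comp [393, 251, 23, 29, 282] [403.0, 263.0]
comp [241, 287, 54, 30, 375] [268.0, 295.0]
[ 0.49979787 -0.24971951  0.22916109] [-0.67  0.14  1.65 -0.    1.34 -0.7 ]
[[-0.024, 1.0, 0.002], [1.0, 0.025, -0.007], [-0.007, 0.002, -1.0]] [[ 2.0000e-03  7.0000e-03 -3.7000e-02]
 [-1.0288e+01 -4.8000e-02 -7.6600e-01]]
camera pos [ 0.49811186 -0.17027522  0.37082519]
[[425. 177.]]
[[200. 184.]]
[[321. 188.]]
```

```bash
cat >> bar.py <<'E'
from scipy.optimize import minimize
mm=(lab==lab[185,312] if lab[185,312] else lab==[i for i in range(1,nl) if st[i,4]>2000][0])
mm=cv2.morphologyEx(mm.astype(np.uint8),cv2.MORPH_CLOSE,np.ones((5,5))); K=4
M=cv2.resize(mm,None,fx=K,fy=K,interpolation=cv2.INTER_LINEAR)
def sil(p):
    im=np.zeros(M.shape,np.uint8); ca,sa=np.cos(p[2]),np.sin(p[2])
    for L,W,z0,z1 in ((.137,.009,0,.016),(.012,.006,.016,.051)):
        segs=np.linspace(-L,L,9)
        for a,b2 in zip(segs[:-1],segs[1:]):
            P=np.array([[p[0]+l*ca-w*sa,p[1]+l*sa+w*ca,z] for l in (a,b2) for w in (-W,W) for z in (z0,z1)])
            q=((proj(c,P,True)+.5)*K*8).astype(np.int32); cv2.fillConvexPoly(im,cv2.convexHull(q),1,shift=3)
    return im
def cost(p):
    s=sil(np.array(p)/[100,100,10]); return 1-(s&M).sum()/(s|M).sum()
r=minimize(cost,[54.1,-25.6,.7],method="Nelder-Mead",options=dict(initial_simplex=[[54.1,-25.6,.6],[54.9,-25.6,.6],[54.1,-24.9,.6],[54.1,-25.6,.9]],maxiter=200))
p=r.x/[100,100,10]; print("bar",p[:2],np.degrees(p[2]),"cost",r.fun)
w,d=rel(barR(np.degrees(p[2])),[p[0],p[1],.020]); print("w",np.round(w,3),"d",np.round(d,1))
E
python3 bar.py w9
```

```text
comp [513, 3, 32, 24, 443] [528.0, 14.0]
comp [468, 26, 41, 33, 350] [487.0, 43.0]
comp [208, 61, 41, 34, 871] [230.0, 78.0]
comp [198, 174, 229, 26, 3721] [312.0, 185.0]
comp [446, 197, 25, 21, 311] [458.0, 208.0]
comp [492, 230, 29, 24, 377] [505.0, 242.0]
comp [412, 234, 26, 26, 278] [423.0, 244.0]
comp [393, 251, 23, 29, 283] [403.0, 263.0]
comp [241, 287, 54, 31, 381] [268.0, 295.0]
[ 0.49976394 -0.24950986  0.229479  ] [-0.67  0.14  1.65 -0.    1.34 -0.7 ]
[[-0.025, 1.0, 0.002], [1.0, 0.025, -0.007], [-0.007, 0.002, -1.0]] [[ 2.0000e-03  7.0000e-03 -3.6000e-02]
 [-1.0496e+01 -2.3000e-02 -4.4400e-01]]
camera pos [ 0.49809881 -0.16988742  0.37097792]
[[425. 177.]]
[[200. 184.]]
[[320. 188.]]
bar [ 0.54177126 -0.26324124] 3.1357229589667504 cost 0.11022330330500207
w [ 0.002  0.007 -0.03 ] d [-13.2  41.2 209.7]
```

>>> {"api": "servo_tool", "payload": {"commands": "0.002 0.007 -0.03 -13 41 0 0.6;0 0 0 0 0 50 0.6;0 0 0 0 0 50 0.6;0 0 0 0 0 40 0.6;0 0 0 0 0 0 0.6"}}

```text
time_s: 18.55
eef_pos: [0.539, -0.2594, 0.0873]
eef_rot: [-0.003, 0.687, 0.727, -0.0]
wrist_force: [0.4, 0.0, -0.4]
opening: 0.598
grasp_force: 0.0
```

```bash
python3 bar.py w10 | tail -2; python3 -c "
from h import *
w,d=rel(barR(3.1),[.5418,-.2632,.020]); print(np.round(w,3),np.round(d,1))"
```

```text
bar [ 0.541 -0.256] 3.437746770784939 cost 1.0
w [-0.001 -0.001 -0.003] d [ 4.7  0.5 70.1]
[-0.001 -0.001  0.003] [-2.5  0.9 70.1]
```

>>> {"api": "servo_tool", "payload": {"commands": "0 0 0 -2.5 1 30 0.6;0 0 0 0 0 30 0.6;0 0 0 0 0 10 0.6;0 0 0 0 0 0 0.1;0 0 0 0 0 0 0"}}

```text
time_s: 19.23
eef_pos: [0.5444, -0.2653, 0.0234]
eef_rot: [0.003, 0.686, 0.728, 0.0]
wrist_force: [0.1, -0.1, 0.1]
opening: 0.266
grasp_force: 58.7
```

>>> {"api": "servo_tool", "payload": {"commands": "0 0 0 0 0 0 0;0 0 0 0 0 0 0;0 0 0 0 0 0 0;0 0 0 0 0 -15 0;0 0 0 0 0 0 0"}}

```text
time_s: 19.85
eef_pos: [0.544, -0.265, 0.0379]
eef_rot: [0.002, 0.686, 0.728, 0.0]
wrist_force: [-0.4, 0.5, -1.2]
opening: 0.269
grasp_force: 59.0
```

>>> {"api": "servo_tool", "payload": {"commands": "0 0 0 0 0 -40 0;0 0 0 0 0 -45 0;0 0 0 0 0 -45 0;0 0 0 0 -40 -20 0;0 0 0 0 -50 0 0"}}

```text
time_s: 20.48
eef_pos: [0.4534, -0.2702, 0.1883]
eef_rot: [0.003, 0.686, 0.728, -0.0]
wrist_force: [0.2, 0.1, -0.6]
opening: 0.267
grasp_force: 59.2
```

```bash
cat > held.py <<'E'
# fit bar in TOOL frame from the wrist view: params lateral x (mm), along y, underside depth z, yaw, roll about tool y
from h import *
import sys
from scipy.optimize import minimize
n=sys.argv[1]; c=calibration("wrist"); o=get_obs(); im=camera("wrist"); cv2.imwrite(f"pics/{n}.png",im)
q=o["eef_rot"]; R=Rn.from_quat([q[1],q[2],q[3],q[0]]).as_matrix(); t0=o["eef_pos"]; print(o["eef_pos"],np.round(o["q"],2))
pr=lambda T: proj(c,t0+(np.atleast_2d(T)/1000)@R.T,True)
def corn(p,y):  # bar section corners at tool y, in tool frame (z along fingers)
    x0,y0,z0,yaw,roll=p; out=[]
    for dx,dz in ((9,0),(9,-16),(-9,0),(-9,-16)): out.append([x0+dx*np.cos(roll)-dz*np.sin(roll)-yaw*y, y, z0+dz*np.cos(roll)+dx*np.sin(roll)])
    return out
for p in ([0,0,23,0,0],):
    for y in (-137,-80,80,137): print(y,np.round(pr(corn(p,y)),1).tolist())
    print("tips",np.round(pr([[0,12,0],[0,-12,0]])))
cv2.imwrite("pics/tmp.png",im)
for y in (-110,-80,-60,60,80,110):
    pc=pr([[9,y,7]])[0]; u=int(round(pc[0])); print(u,[(v,im[v,u].tolist()) for v in range(int(pc[1])-22,int(pc[1])+26,3)])
E
python3 held.py h1
```

```text
[ 0.45341408 -0.27024979  0.18830081] [-0.76  0.11  1.77 -0.    1.25 -0.82]
-137 [[67.5, 228.8], [53.8, 238.5], [73.4, 253.9], [60.7, 264.8]]
-80 [[143.1, 231.3], [132.3, 242.4], [147.6, 258.6], [137.8, 271.3]]
80 [[416.1, 231.6], [426.8, 242.8], [411.5, 259.0], [421.2, 271.8]]
137 [[492.0, 229.4], [505.7, 239.1], [486.0, 254.5], [498.7, 265.4]]
tips [[303. 268.]
 [255. 267.]]
88 [(218, [159, 176, 191]), (221, [158, 177, 192]), (224, [156, 174, 192]), (227, [162, 179, 195]), (230, [18, 24, 45]), (233, [27, 38, 59]), (236, [21, 33, 56]), (239, [40, 61, 95]), (242, [47, 74, 120]), (245, [48, 77, 121]), (248, [45, 80, 125]), (251, [55, 84, 129]), (254, [45, 75, 116]), (257, [47, 73, 120]), (260, [49, 77, 121]), (263, [53, 81, 131])]
132 [(220, [167, 182, 198]), (223, [165, 180, 194]), (226, [162, 178, 192]), (229, [167, 185, 200]), (232, [10, 25, 49]), (235, [32, 40, 60]), (238, [22, 30, 53]), (241, [36, 59, 94]), (244, [47, 74, 119]), (247, [43, 74, 117]), (250, [52, 85, 133]), (253, [57, 90, 141]), (256, [53, 83, 131]), (259, [55, 86, 132]), (262, [58, 87, 138]), (265, [57, 89, 140])]
[... 740 characters left out ...]
197]), (223, [161, 177, 191]), (226, [162, 179, 194]), (229, [166, 185, 198]), (232, [22, 32, 54]), (235, [24, 34, 56]), (238, [23, 34, 52]), (241, [49, 71, 110]), (244, [62, 96, 145]), (247, [59, 91, 141]), (250, [54, 89, 143]), (253, [59, 93, 144]), (256, [57, 91, 143]), (259, [61, 94, 146]), (262, [60, 96, 148]), (265, [59, 93, 146])]
471 [(218, [155, 177, 195]), (221, [157, 178, 198]), (224, [159, 181, 200]), (227, [157, 179, 200]), (230, [9, 24, 43]), (233, [27, 39, 59]), (236, [22, 34, 57]), (239, [40, 66, 105]), (242, [62, 95, 146]), (245, [56, 91, 144]), (248, [61, 95, 143]), (251, [57, 90, 142]), (254, [59, 94, 145]), (257, [63, 94, 147]), (260, [59, 92, 142]), (263, [56, 92, 142])]
```

```bash
cat >> h.py <<'E'
def slotR():
    R=rackR(YAW); return np.column_stack([R[:,0],-R[:,1],-R[:,2]])
E
python3 - <<'E'
from h import *
w,d=rel(slotR(),row2w([-11.7,0,110])); print(np.round(w,3),np.round(d,1))
E
```

```text
[-0.003 -0.436  0.002] [427.6 107.1  40.4]
```

>>> {"api": "servo_tool", "payload": {"commands": "0 0 0 45 0 0 0;0 0 0 54 0 0 0;0 0 0 54 0 0 0;0 0 0 54 0 0 0;0 0 0 54 0 0 0"}}

```text
time_s: 21.15
eef_pos: [0.4372, -0.0072, 0.1857]
eef_rot: [0.001, 0.686, 0.727, 0.0]
wrist_force: [0.8, 0.1, 0.2]
opening: 0.269
grasp_force: 59.3
```

>>> {"api": "servo_tool", "payload": {"commands": "0 0 0 54 0 0 0;0 0 0 50 15 0 0;0 0 0 40 36 0 0;0 0 0 22 36 0 0;0 0 0 0 20 0 0"}}

```text
time_s: 21.78
eef_pos: [0.5356, 0.1651, 0.1853]
eef_rot: [0.001, 0.685, 0.728, 0.0]
wrist_force: [-1.4, -0.7, -0.7]
opening: 0.269
grasp_force: 59.3
```

>>> {"api": "servo_tool", "payload": {"commands": "0 -0.145 0 0 0 0 0;0 -0.145 0 0 0 0 0;0 -0.146 0 0 0 0 0;0 0 0 0 0 0 0"}}

```text
time_s: 22.28
eef_pos: [0.5336, 0.165, 0.1839]
eef_rot: [0.157, 0.668, 0.712, -0.149]
wrist_force: [-0.3, -0.3, -1.8]
opening: 0.267
grasp_force: 59.3
```

```bash
python3 - <<'E'
from h import *
o=get_obs();print(o["eef_pos"],np.round(o["q"],2))
w,d=rel(slotR(),row2w([-11.7,0,80])); print(np.round(w,3),np.round(d,1))
E
```

```text
[0.53359855 0.16495013 0.18389545] [ 0.32  0.32  1.6  -0.43  1.36  0.38]
[0.    0.001 0.005] [16.7 -5.1 65.6]
```

>>> {"api": "servo_tool", "payload": {"commands": "0 0 0.005 17 -5 0 0;0 0 0 0 0 33 0;0 0 0 0 0 32 0;0 0 0 0 0 0 0"}}

```text
time_s: 22.78
eef_pos: [0.5285, 0.1494, 0.1173]
eef_rot: [0.157, 0.672, 0.708, -0.15]
wrist_force: [-0.0, -0.1, -0.1]
opening: 0.27
grasp_force: 59.3
```

```bash
python3 - <<'E'
from h import *
o=get_obs();print(o["eef_pos"],np.round(o["q"],2), o["wrist_force"])
w,d=rel(slotR(),row2w([-11.7,0,46])); print(np.round(w,4),np.round(d,1))
# tile feet visible? check where plates' back/top and cheeks appear: predicted pixels
c=calibration("wrist"); im=camera("wrist"); cv2.imwrite("pics/h2.png",im)
for n,p in dict(cheekLtop_in=(0,102,34),slotL=(-11,108,34),slotLf=(-21.5,108,34),slotLb=(-.5,108,34),slotRf=(-21.5,-108,34),slotRb=(-.5,-108,34),cheekL_b=(40,108,34),cheekL_f=(-40,108,0)).items(): print(n,np.round(proj(c,row2w(p),True)[0]))
E
```

```text
[0.52850894 0.1494335  0.11731064] [ 0.3   0.39  1.66 -0.45  1.24  0.43] [-0.01357647 -0.1098682  -0.14233468]
[-0.0041  0.0005 -0.0051] [ 2.2  0.9 32.8]
cheekLtop_in [126. 212.]
slotL [121. 227.]
slotLf [124. 242.]
slotLb [119. 213.]
slotRf [439. 241.]
slotRb [443. 212.]
cheekL_b [111. 153.]
cheekL_f [146. 245.]
```

```bash
python3 - <<'E'
from h import *
import json
for w in ("w7","w3","w2"):
    c=json.load(open(w+".json"))
    for s in (-1,1): print(w,s,[(np.round(proj(c,row2w(p),True)[0]/.7)).tolist() for p in ((-21.5,s*102,11),(-.5,s*102,11),(-21.5,s*102,25),(-.5,s*102,25),(-21.5,s*102,34),(-.5,s*102,34))])
im=cv2.imread("pics/w3.png")
v0=proj(json.load(open("w3.json")),row2w((-11,-102,20)),True)[0]; print(v0)
for v in (72,76,80,84,88): print(v,[(u,int(im[v,u].sum())) for u in range(270,360,3)])
E
```

```text
w7 -1 [[420.0, 113.0], [382.0, 113.0], [421.0, 111.0], [380.0, 111.0], [421.0, 110.0], [380.0, 110.0]]
w7 1 [[417.0, 434.0], [386.0, 434.0], [418.0, 447.0], [385.0, 447.0], [418.0, 455.0], [385.0, 455.0]]
w3 -1 [[464.0, 128.0], [421.0, 127.0], [468.0, 127.0], [422.0, 126.0], [471.0, 126.0], [423.0, 125.0]]
w3 1 [[450.0, 475.0], [417.0, 476.0], [452.0, 489.0], [418.0, 490.0], [454.0, 499.0], [418.0, 500.0]]
w2 -1 [[465.0, 37.0], [421.0, 36.0], [468.0, 31.0], [422.0, 29.0], [471.0, 26.0], [423.0, 25.0]]
w2 1 [[453.0, 414.0], [417.0, 414.0], [455.0, 427.0], [418.0, 428.0], [457.0, 437.0], [418.0, 437.0]]
[311.11556817  88.49543217]
72 [(270, 407), (273, 477), (276, 503), (279, 487), (282, 483), (285, 478), (288, 476), (291, 456), (294, 483), (297, 503), (300, 466), (303, 455), (306, 454), (309, 459), (312, 447), (315, 446), (318, 457), (321, 446), (324, 442), (327, 446), (330, 462), (333, 479), (336, 451), (339, 465), (342, 471), (345, 449), (348, 449), (351, 463), (354, 469), (357, 463)]
76 [(270, 438), (273, 456), (276, 452), (279, 447), (282, 427), (285, 426), (288, 423), (291, 412),
[... 656 characters left out ...]
 (276, 392), (279, 363), (282, 339), (285, 325), (288, 314), (291, 295), (294, 431), (297, 500), (300, 410), (303, 426), (306, 442), (309, 448), (312, 239), (315, 249), (318, 251), (321, 240), (324, 236), (327, 224), (330, 232), (333, 225), (336, 236), (339, 248), (342, 248), (345, 250), (348, 360), (351, 464), (354, 474), (357, 460)]
88 [(270, 342), (273, 322), (276, 310), (279, 317), (282, 317), (285, 295), (288, 249), (291, 234), (294, 375), (297, 490), (300, 414), (303, 438), (306, 448), (309, 461), (312, 229), (315, 227), (318, 247), (321, 246), (324, 258), (327, 233), (330, 226), (333, 225), (336, 235), (339, 231), (342, 243), (345, 251), (348, 316), (351, 482), (354, 487), (357, 479)]
```

>>> {"api": "servo_tool", "payload": {"commands": "-0.004 0 -0.005 2.4 1 10 0;0 0 0 0 0 10 0;0 0 0 0 0 0 0"}}

```text
time_s: 23.2
eef_pos: [0.5315, 0.1443, 0.0997]
eef_rot: [0.159, 0.67, 0.71, -0.147]
wrist_force: [-0.1, 0.8, -0.0]
opening: 0.272
grasp_force: 59.3
```

```bash
python3 - <<'E'
from h import *
o=get_obs();print(o["eef_pos"], o["wrist_force"])
w,d=rel(slotR(),row2w([-11.7,0,46])); print(np.round(w,4),np.round(d,1))
E
```

```text
[0.5314834  0.14428112 0.09970081] [-0.10764841  0.77923218 -0.02591548]
[0.0043 0.0011 0.0007] [-0.4 -1.9 14.6]
```

>>> {"api": "servo_tool", "payload": {"commands": "0 0 0 0 -1 5 0;0 0 0 0 0 5 0;0 0 0 0 0 0 0"}}

```text
time_s: 23.58
eef_pos: [0.531, 0.14, 0.0908]
eef_rot: [0.159, 0.669, 0.71, -0.147]
wrist_force: [0.4, 0.7, -0.1]
opening: 0.267
grasp_force: 59.3
```

>>> {"api": "servo_tool", "payload": {"commands": "0 0 0 0 0 4 0;0 0 0 0 0 4 0;0 0 0 0 0 0 0"}}

```text
time_s: 23.95
eef_pos: [0.5316, 0.1365, 0.0838]
eef_rot: [0.16, 0.67, 0.71, -0.147]
wrist_force: [0.2, -1.6, -1.6]
opening: 0.27
grasp_force: 59.2
```

```bash
python3 - <<'E'
from h import *
o=get_obs();print(o["eef_pos"], o["wrist_force"],o["torque"])
w,d=rel(slotR(),row2w([-11.7,0,35])); print(np.round(w,4),np.round(d,1))
E
```

```text
[0.531563   0.13645821 0.08382891] [ 0.21033852 -1.5847621  -1.58579397] [-0.03974568 -0.11112153 -0.19567607]
[0.0052 0.0013 0.0002] [-0.  -1.5  7.9]
```

>>> {"api": "servo_tool", "payload": {"commands": "0.005 0 0 0 0 3 0;0 0 0 0 0 2 0;0 0 0 0 0 0 0"}}

```text
time_s: 24.32
eef_pos: [0.5318, 0.1346, 0.0794]
eef_rot: [0.158, 0.67, 0.71, -0.149]
wrist_force: [1.3, -1.9, -0.4]
opening: 0.267
grasp_force: 59.3
```

>>> {"api": "servo_tool", "payload": {"commands": "0 0 0 0 0 1.5 0;0 0 0 0 0 0 0"}}

```text
time_s: 24.58
eef_pos: [0.5318, 0.134, 0.0782]
eef_rot: [0.158, 0.67, 0.71, -0.149]
wrist_force: [1.3, -2.1, 1.1]
opening: 0.268
grasp_force: 59.4
```

>>> {"api": "servo_tool", "payload": {"commands": "0 0 0 0 0 1.5 0;0 0 0 0 0 0 0"}}

```text
time_s: 24.82
eef_pos: [0.5318, 0.1334, 0.0767]
eef_rot: [0.158, 0.67, 0.71, -0.149]
wrist_force: [1.5, -2.5, 1.6]
opening: 0.27
grasp_force: 59.4
```

```bash
python3 - <<'E'
from h import *
o=get_obs();print(o["eef_pos"], o["wrist_force"],o["torque"])
w,d=rel(slotR(),row2w([-11.7,0,34])); print(np.round(w,4),np.round(d,1))
E
```

```text
[0.53179142 0.13343166 0.07674651] [ 1.46476972 -2.45954599  1.60834868] [-0.21846346 -0.32493482 -0.16305669]
[0.0006 0.001  0.0005] [-0.3 -1.6  1.2]
```

>>> {"api": "servo_tool", "payload": {"commands": "0 0 0 0 0 1 0;0 0 0 0 0 0 0"}}

```text
time_s: 25.08
eef_pos: [0.5319, 0.133, 0.0759]
eef_rot: [0.158, 0.67, 0.71, -0.149]
wrist_force: [1.2, -2.8, 1.8]
opening: 0.272
grasp_force: 59.6
```

>>> {"api": "servo_tool", "payload": {"commands": "0 0 0 0 0 1 0;0 0 0 0 0 0 0"}}

```text
time_s: 25.32
eef_pos: [0.5319, 0.133, 0.0757]
eef_rot: [0.158, 0.67, 0.71, -0.149]
wrist_force: [-2.0, -0.6, 7.0]
opening: 0.269
grasp_force: 60.3
```

>>> {"api": "servo_tool", "payload": {"commands": "0 0 0 0 0 0.8 0;0 0 0 0 0 0 0"}}

```text
time_s: 25.58
eef_pos: [0.5319, 0.133, 0.0757]
eef_rot: [0.158, 0.67, 0.71, -0.148]
wrist_force: [-3.9, 2.5, 11.8]
opening: 0.265
grasp_force: 61.0
```

>>> {"api": "servo_tool", "payload": {"commands": "0 0 0 0 0 -1.5 0;0 0 0 0 0 0 0.45;0 0 0 0 0 0 0.45;0 0 0 0 0 0 0.45;0 0 0 0 0 -30 0.45"}}

```text
time_s: 26.2
eef_pos: [0.529, 0.1447, 0.1006]
eef_rot: [0.156, 0.67, 0.71, -0.151]
wrist_force: [0.7, -0.3, 0.4]
opening: 0.451
grasp_force: 0.0
```

>>> {"api": "servo_tool", "payload": {"commands": "0 0 0 0 0 -40 0.45;0 0 0 0 0 -40 0.45;0 0 0 0 0 -40 0.6;0 0 0 -20 0 0 0.6;0 0 0 0 0 0 0.6"}}

```text
time_s: 26.82
eef_pos: [0.529, 0.177, 0.2199]
eef_rot: [0.158, 0.67, 0.71, -0.149]
wrist_force: [0.1, -0.3, -0.1]
opening: 0.597
grasp_force: 0.0
```

```bash
python3 - <<'E'
from h import *
c=calibration("wrist"); im=camera("wrist"); cv2.imwrite("pics/f1.png",im); print(get_obs()["eef_pos"])
b=im.astype(int)
m=((b[...,2]-b[...,0]>25)&(b[...,2]<160)&(b[...,1]<115)).astype(np.uint8)
# expected silhouette of seated bar in row frame, search offset in x,z, and roll ends
def sil(x,zl,zr,y0):
    s=np.zeros(m.shape,np.uint8); ys=np.linspace(-137,137,12)
    for a,bb in zip(ys[:-1],ys[1:]):
        P=[row2w([x+dx,y0+y,(zl+zr)/2+(zl-zr)/2*y/108+dz]) for y in (a,bb) for dx in (-9,9) for dz in (0,16)]
        cv2.fillConvexPoly(s,cv2.convexHull(((proj(c,P,True))*16).astype(np.int32)),1,shift=4)
    return s
s=sil(-11,11,11,0); reg=cv2.dilate(s,np.ones((25,25)))
from scipy.optimize import minimize
mm=m*reg
f=lambda p:1-(sil(*p)&mm).sum()/(sil(*p)|mm).sum()
print(f([-11,11,11,0]),m.sum(),s.sum())
r=minimize(f,[-11,13,13,0],method="Nelder-Mead",options=dict(initial_simplex=[[-11,11,11,0],[-7,11,11,0],[-11,17,11,0],[-11,11,17,0],[-11,11,11,6]])); print(r.x,r.fun)
# tile profile: sample plate tops & feet colours at predicted positions
for n,y,h in (("A",-79,56),("B",-43,56),("blue",-1,58),("brown",43,50),("C",82,56)):
    q=proj(c,[row2w([11,y,h]),row2w([15,y,h-15])],True); print(n,[(np.round(k).tolist(),im[int(k[1]),int(k[0])].tolist()) for k in q])
t=calibration("top"); it=camera("top"); cv2.imwrite("pics/ftop.png",it)
for n,y,h in (("A",-79,56),("B",-43,56),("blue",-1,58),("brown",43,50),("C",82,56)):
    q=proj(t,[row2w([7,y,h-12]),row2w([11,y,h])]); print(n,[(np.round(k).tolist(),it[int(k[1]),int(k[0])].tolist()) for k in q])
E
```

```text
[0.52851151 0.17720168 0.21891404]
0.2563777307963354 16436 6154
[-11.18094388   8.3638513    6.01664723  -2.94078337] 0.2413992483376698
A [([371.0, 147.0], [149, 164, 145]), ([366.0, 141.0], [69, 77, 67])]
B [([329.0, 146.0], [151, 165, 147]), ([327.0, 140.0], [67, 74, 63])]
blue [([279.0, 146.0], [144, 134, 107]), ([279.0, 139.0], [64, 57, 48])]
brown [([228.0, 145.0], [30, 59, 109]), ([230.0, 139.0], [25, 34, 58])]
C [([182.0, 148.0], [152, 167, 148]), ([187.0, 141.0], [59, 68, 60])]
A [([209.0, 196.0], [81, 90, 80]), ([205.0, 195.0], [93, 103, 94])]
B [([209.0, 210.0], [78, 87, 75]), ([205.0, 210.0], [93, 104, 90])]
blue [([209.0, 226.0], [70, 65, 58]), ([205.0, 226.0], [95, 80, 67])]
brown [([212.0, 244.0], [27, 37, 57]), ([208.0, 244.0], [29, 41, 68])]
C [([211.0, 260.0], [80, 89, 75]), ([207.0, 260.0], [92, 103, 90])]
```

```bash
python3 -c "
from bench import *
print(hand_in())"
```

```text
the job is handed in; nothing more can be done
None
```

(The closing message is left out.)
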